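# Build a planter display on a garden-centre table

### The job

Set up the little display on the pale wooden board: stand the pink cake planter in the middle of the terracotta saucer, the yellow square planter in the middle of the dark wooden riser, and the upturned white pot on the board exactly midway between saucer and riser, with the green dish centred on top of the white pot as a bird bath. Everything must stand upright; lower each piece onto its place and do not drop it, as it is pottery, and leave the stack of wooden plates and the cactus where they are.

Things in the scene. Friction and masses are not known exactly. Their poses are not given: they have to be found in the camera images.
- pink: loose: round pink cake-shaped planter with brown drips and cream blobs on its rim, upright cylinder 60 mm across, 50 mm high (blobs to 56 mm), hollow, about 0.16 kg. Starts upright on the table. Origin: centre of its underside, z up; grip it across its diameter.
- yellow: loose: plain yellow square planter, hollow and open at the top, 52 x 52 mm, 60 mm high, walls 5 mm, about 0.18 kg. Starts upright on the table, turned by up to 0.6 rad. Origin: centre of its underside, z up, x and y square to its side faces.
- white: loose: glazed white flower pot standing upside down, closed flat end up, 60 mm high; body 58 mm across, with a rim band 66 mm across over the lowest 13 mm; about 0.22 kg. Starts on the table rim down. Origin: centre of its underside, z up.
- dish: loose: small round green dish, 62 mm across, 16 mm high, floor 6 mm and wall 4 mm thick, about 0.09 kg, open side up. Starts on the table. Origin: centre of its underside, z up; it can be gripped from above across its outside with the fingertips.
- board: fixed: pale wooden display board lying on the table, 120 mm (its x) by 430 mm (its y), 12 mm thick; the saucer and the riser stand on it 150 mm either side of its centre along its y, either may be at either end. Origin: centre of its underside, z up, so its top is at z 12 mm.
- saucer: fixed: round terracotta saucer on the board, 110 mm across at the rim, 12 mm high; flat inner floor about 85 mm across, 6 mm above its origin. Origin: centre of its underside, z up.
- riser: fixed: dark slatted wooden riser on the board, 100 x 100 mm, 40 mm high, flat top. Origin: centre of its underside, z up, x and y square to its sides.
- plates: bystander, loose: stack of four round wooden plates (one body), 120 mm across, 56 mm high. Leave it alone. Origin: centre of its underside.
- cactus: bystander, loose: small green cactus in a dark brown pot 54 mm across, 86 mm high overall. Leave it alone. Origin: centre of its underside.
There are look-alikes about, which are no part of the job. What is meant by the yellow is not purple, and is the larger of those in its own colour.

How it is judged (in metres and radians):
At the end, for the whole second after the job is handed in: Pink planter in the saucer and yellow on the riser, each within 15 mm of its middle; white pot on the board within 15 mm, along and across, of the midpoint between saucer and riser; dish on the white pot within 12 mm of its centre; all upright (0.12 rad), released, at rest (horizontal distance between pink and saucer below 0.015 m and z of pink in the frame of saucer between 0.002 and 0.011 m and horizontal distance between yellow and riser below 0.015 m and z of yellow in the frame of riser between 0.036 and 0.045 m and horizontal distance between dish and white below 0.012 m and z of dish in the frame of white between 0.056 and 0.065 m and x of white in the frame of board between -0.015 and 0.015 m and y of white in the frame of board between -0.015 and 0.015 m and z of white in the frame of board between 0.008 and 0.017 m and angle between each of pink, yellow, white, dish's own z axis and vertical below 0.12 rad and linear speed of each of pink, yellow, white, dish below 0.02 m/s and angular speed of each of pink, yellow, white, dish below 0.2 rad/s); the robot touches nothing.
It fails at once if the plates are pushed more than 20 mm from where they stood (distance of plates from where it was at the start of the episode above 0.02 m).
It fails at once if the cactus is pushed more than 20 mm from where it stood (distance of cactus from where it was at the start of the episode above 0.02 m).
It fails at once if a piece is dropped (falls free from more than about 15 mm: faster than 0.5 m/s with no finger on it) ((linear speed of pink above 0.5 m/s and contact force between the fingers and pink below 0.05 N) or (linear speed of yellow above 0.5 m/s and contact force between the fingers and yellow below 0.05 N) or (linear speed of white above 0.5 m/s and contact force between the fingers and white below 0.05 N) or (linear speed of dish above 0.5 m/s and contact force between the fingers and dish below 0.05 N)).
It also fails if it takes over 128 s, if anything falls off the work surface, if the arm or the gripper's body presses on something with over 40 N, if the wrist force passes 120 N, or if a joint passes its speed limit or range.

### The arm

A 6-joint arm with a two-finger parallel gripper is mounted at the origin on the work surface. World frame = base frame: x ahead of the robot, y to its left, z up, the work surface at z = 0. Lengths are in m, angles in degrees, forces in N, time in s.
With the tool pointing down it reaches from about 0.375 to 0.9 m from the base axis. Payload 3.1 kg.
Tool frame: the origin (TCP) lies midway between the tips of the shut fingers; the grasp point (between the pads) lies 19 mm behind it; z points along the fingers, y is the line along which they close (so a half turn about z gives the same grasp; the last joint's range is limited). The gripper opens to 87 mm and grips with 3 to 60 N. Pads are 19 mm wide; open, the fingers measure 117 mm over their backs; the gripper's body (75 mm by 190 mm) begins 51 mm behind the grasp point.
Start: joints at [54.517, 30.224, 82.088, -0, 67.689, -10.227], TCP at [0.267, 0.565, 0.223] pointing down, gripper open.
Joint ranges: [-176.69, 176.69], [-43.24, 126.21], [12.49, 139.97], [-82, 262], [0, 151.66], [-163.58, 163.58]. Speed limits (degrees/s): [159.86, 159.86, 180, 180, 180, 180].

### API

Orientations are given as a 3x3 rotation matrix whose columns are the frame's x, y, z axes.
In Python, from rig import bot, capture gives the robot as it stands.
- The arm moves only by the tool pendant, called after "Emit:" as name(argument=value, ...) on one line, values as JSON. Schema: {"type":"object","properties":{"deltas":{"type":"object","properties":{"moves":{"type":"array","items":{"type":"array","items":{"type":"number"},"minItems":7,"maxItems":7},"minItems":1,"maxItems":20}},"additionalProperties":false,"required":["moves"]},"only":{"type":"string"},"quiet":{"type":"boolean"},"lines":{"type":"string"}},"required":["deltas"],"additionalProperties":false}. deltas is an object whose key "moves" holds a list of rows, 1 to 20 of them, each of 7 numbers: dx, dy, dz in normalised numbers (1 is 0.75 m), then a rotation vector rx, ry, rz in a scale on which 1.0 is 90 degrees, then the opening from 0.0 (shut) to 1.0 (fully open); each row is the pose to reach, as a shift and turn from the pose commanded when the call began, along the tool's axes at that moment; what a row does not reach only later rows make up. A row lasts 1/10 s, in which the tool goes at most 0.05 m and 8.59 degrees, less where a joint would pass 70% of its speed; a pose out of reach is approached as far as the arm can. The fingers move at their own pace and stop on an object; the grip force is fixed at half the most. Time passes only in rows, so rows that do not move let the fingers close. The tool returns the time, the measured TCP pose, the force, the opening and the grip force at its end. only (a regular expression) keeps the lines of the reply that match it, lines (a string "A,B") keeps lines A to B, and quiet returns only ok. Shift and turn numbers lie between -1 and 1, and a call with a number outside is refused. Input that does not fit is refused with a message, and nothing moves.
- bot.read_state(): the state, without advancing time (a new reading comes with each control period).
- capture(name): name is "scene" or "top" or "wrist"; returns a dict with "color" (420x560x3 uint8, red, green, blue), "K" (3x3 intrinsics, pixels), "view" (4x4, takes a point from world to camera coordinates); the wrist camera has in their place "mount" (4x4, takes a point from camera to tool coordinates, whose origin is the TCP and whose axes are the flange's). Camera axes: x right, y up, looking along -z (the intrinsics and any distortion apply to the point x, -y, -z); pixel columns grow to the right and rows downward; lengths in m; the calibration is good to about 2 mm. A picture is of the moment at which its call begins: read the wrist's pose just before it. There is no depth.
- bot.hand_in(): hands the job in; it is judged then, once.
The state is a dict: "time_s": time; "joint_positions": joint angles; "qvel": joint speeds; "tau": joint torques, N m; "position": TCP position; "tcp_rot": TCP orientation; "force": force on the tool from outside, world axes, zero at the start; "moment": the same for the moment, N m; "opening": opening from 0.0 (shut) to 1.0 (fully open); "grasp_force": force on a finger pad.
Only numpy, scipy, OpenCV 4.12 (cv2) and the standard library are available. Lean on these libraries where they do the work, as an engineer would, in place of code of your own. Each camera call takes 0.05 s, during which the arm holds its last target. There are 200 camera calls.

## Working session

There is one attempt and no reset: what is moved stays moved. The work goes in short steps, Python scripts to look and compute and a tool call to move; the robot and the scene stay as the last step left them, time stands still between calls to the robot, and variables do not carry over. Pictures are saved under pics/ and viewed, at most 14 in all, crops included, and the job is handed in when it is done.

```bash
ls; mkdir -p pics; python3 - <<'E'
from rig import bot,capture
import cv2,numpy as np
for n in("scene","top"):
    c=capture(n);cv2.imwrite(f"pics/{n}0.png",c["color"][:,:,::-1]);print(n,c["K"],c["view"],[k for k in c])
    np.savez(f"{n}0.npz",**{k:c[k] for k in("color","K","view")})
s=bot.read_state();print(s["position"],s["tcp_rot"],s["time_s"])
E
```

```text
pics
scene [[515.87332293   0.         285.71371466]
 [  0.         515.87332293 206.06459714]
 [  0.           0.           1.        ]] [[-0.7089985   0.7051082   0.01198108  0.40607169]
 [-0.52583677 -0.53990611  0.65726485  0.26007933]
 [ 0.46991149  0.45969971  0.75356444 -1.73149241]
 [ 0.          0.          0.          1.        ]] ['color', 'K', 'view']
top [[379.22119697   0.         281.3974518 ]
 [  0.         379.22119697 212.09779089]
 [  0.           0.           1.        ]] [[-0.01307421 -0.99975034 -0.0181195   0.02931202]
 [ 0.99157368 -0.01529871  0.12863739 -0.53387113]
 [-0.12888248 -0.01628499  0.99152615 -1.07910041]
 [ 0.          0.          0.          1.        ]] ['color', 'K', 'view']
[0.26625291 0.56472734 0.22167299] [[-9.04424874e-01  4.26631507e-01 -1.09774862e-03]
 [ 4.26632801e-01  9.04423542e-01 -1.58412866e-03]
 [ 3.16990498e-04 -1.90106093e-03 -9.99998143e-01]] 0.1
```

View pics/scene0.png

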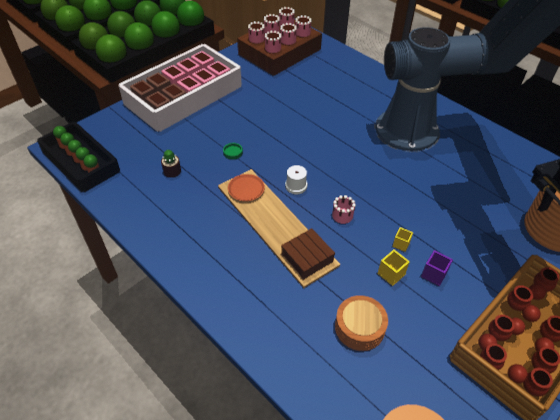

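View pics/top0.png

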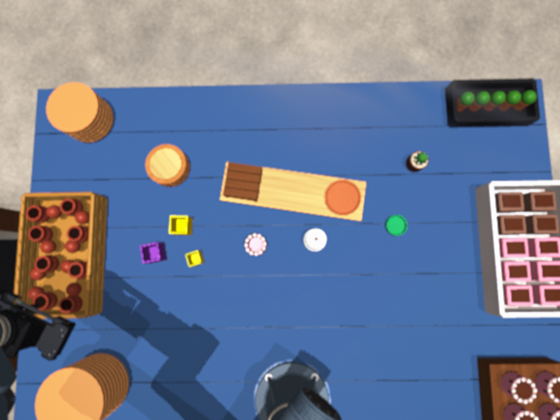

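The top view shows pink (255,244), large yellow (180,225), white (315,240), dish (397,225), saucer (342,197), riser (242,182), plates (167,165) and cactus (418,160). The scene view shows the same pieces: pink (344,209), yellow (394,267), white (297,179), dish (233,151), saucer (246,187), riser (307,254). I'll enlarge the work area in both views to set up the masks.

```bash
python3 - <<'E'
import cv2,numpy as np
a=np.load("scene0.npz")["color"][130:300,210:460,::-1];b=np.load("top0.npz")["color"][145:275,140:420,::-1]
a=cv2.resize(a,None,fx=2,fy=2,interpolation=cv2.INTER_CUBIC)
b=cv2.resize(b,None,fx=2,fy=2,interpolation=cv2.INTER_CUBIC)
W=560;o=np.zeros((600,W,3),np.uint8);o[:340,:500]=a;o[340:600,:560]=b
cv2.imwrite("pics/crop.png",o)
for n,pts in(("scene",[(344,203),(394,258),(297,172),(233,151),(246,187),(300,245),(242,203)]),("top",[(255,244),(180,218),(312,243),(397,225),(342,197),(236,182),(290,190)])):
    h=cv2.cvtColor(np.load(n+"0.npz")["color"],cv2.COLOR_RGB2HSV);print(n,[h[v,u].tolist() for u,v in pts])
E
```

```text
scene [[172, 118, 112], [23, 192, 105], [5, 93, 90], [72, 210, 136], [8, 170, 197], [9, 161, 103], [16, 128, 135]]
top [[156, 14, 253], [28, 255, 204], [120, 1, 253], [74, 199, 209], [10, 170, 244], [11, 168, 147], [21, 119, 246]]
```

View pics/crop.png

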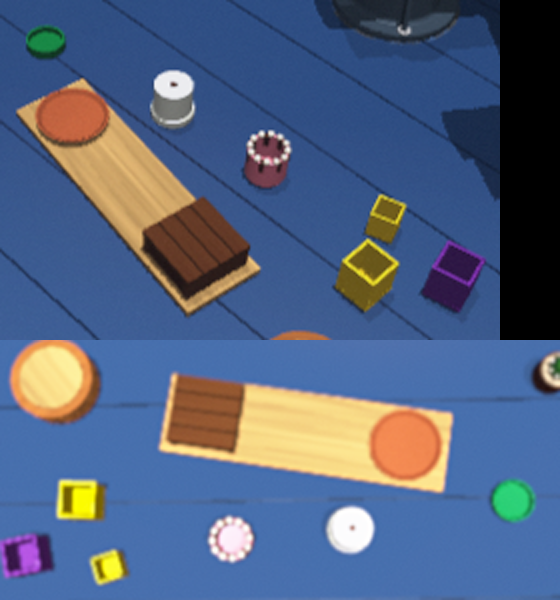

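The crops show the pieces clearly: white's drain hole is at about scene (297,172) and top (316,238). Next I'll triangulate from mask shapes in both views.

```bash
cat > h.py <<'E'
import cv2,numpy as np
def ray(K,V,uv):
    p=np.linalg.inv(K)@[uv[0],uv[1],1.];d=V[:3,:3].T@(p*[1,-1,-1]);return -V[:3,:3].T@V[:3,3],d/np.linalg.norm(d)
def plane(K,V,uv,z):
    c,d=ray(K,V,uv);return c+d*(z-c[2])/d[2]
def tri(rays):
    A=np.zeros((3,3));b=np.zeros(3)
    for c,d in rays:
        P=np.eye(3)-np.outer(d,d);A+=P;b+=P@c
    x=np.linalg.solve(A,b);return x,max(np.linalg.norm((np.eye(3)-np.outer(d,d))@(x-c)) for c,d in rays)
def blob(hsv,lo,hi,near,close=0):
    m=cv2.inRange(hsv,np.array(lo),np.array(hi))
    if close:m=cv2.morphologyEx(m,cv2.MORPH_CLOSE,np.ones((close,close),np.uint8))
    cs,_=cv2.findContours(m,cv2.RETR_EXTERNAL,cv2.CHAIN_APPROX_NONE)
    cs=[c for c in cs if cv2.contourArea(c)>15]
    return min(cs,key=lambda c:-cv2.pointPolygonTest(c,(float(near[0]),float(near[1])),True))
E
python3 - <<'E'
from h import *
D={n:np.load(n+"0.npz") for n in("scene","top")}
H={n:cv2.cvtColor(D[n]["color"],cv2.COLOR_RGB2HSV) for n in D}
def R(n,uv):return ray(D[n]["K"],D[n]["view"],uv)
T={"saucer":[((0,120,120),(14,230,255),(246,187)),((0,140,150),(13,230,255),(342,197))],
"dish":[((55,120,30),(90,255,255),(233,151)),((55,120,30),(90,255,255),(397,225))],
"yellow":[((20,130,40),(34,255,255),(394,267)),((22,150,60),(34,255,255),(180,225))],
"white":[((0,0,120),(180,70,255),(297,172)),((0,0,150),(180,60,255),(315,240))],
"pink":[((0,0,120),(180,70,255),(344,203)),((0,0,150),(180,80,255),(255,244))],
"riser":[((0,80,20),(15,255,130),(307,245)),((0,80,40),(14,255,190),(242,182))]}
for k,(a,b) in T.items():
    es=[]
    for n,t in(("scene",a),("top",b)):
        c=blob(H[n],*t,close=0);(x,y),wh,an=cv2.fitEllipse(c) ;r=cv2.minAreaRect(c);es.append((x,y));print(k,n,np.round([x,y,*wh],1),"rect",np.round(r[0]+r[1]+(r[2],),1),cv2.boundingRect(c))
    x,e=tri([R("scene",es[0]),R("top",es[1])]);print("   tri",x.round(4),e.round(4),"top-plane",[plane(D["top"]["K"],D["top"]["view"],es[1],z)[:2].round(3) for z in(.024,.056)])
print("hole",tri([R("scene",(297,172)),R("top",(316,238.5))]))
for n,pts in(("scene",[(252,170),(219,186),(304,287),(340,264)]),("top",[(228,162),(220,200),(362,220.5),(366,181)])):
    print(n,[plane(D[n]["K"],D[n]["view"],p,.012)[:2].round(3) for p in pts])
E
```

```text
saucer scene [245.7 187.2  26.3  36.8] rect [245.5 187.   26.   37.   90. ] (227, 174, 38, 27)
saucer top [342.3 197.1  34.3  35.3] rect [342.5 197.   34.   35.   90. ] (325, 180, 36, 35)
   tri [ 0.5789 -0.1607  0.0197] 0.0004 top-plane [array([ 0.578, -0.16 ]), array([ 0.573, -0.155])]
dish scene [232.4 150.5  15.6  19.2] rect [232.5 150.5  15.   19.   90. ] (223, 143, 20, 16)
dish top [396.2 224.8  20.4  21.1] rect [396.5 225.   20.   21.   90. ] (386, 215, 22, 21)
   tri [ 0.4943 -0.3196  0.0064] 0.0002 top-plane [array([ 0.493, -0.315]), array([ 0.49 , -0.306])]
yellow scene [393.  266.9  26.5  32. ] rect [392.8 266.8  26.2  29.7  45. ] (378, 250, 31, 35)
yellow top [180.1 224.7  19.5  24. ] rect [180.3 224.7  21.6  18.2   4.1] (169, 216, 23, 19)
   tri [0.5021 0.3201 0.0314] 0.0008 top-plane [array([0.502, 0.323]), array([0.499, 0.314])]
white scene [296.4 172.1  14.3  19.6] rect [296.5 172.   14.   19.   90. ] (287, 165, 20, 15)
white top [314.7 239.4  22.5  23.1] rect [314.8 239.3  22.6  23.3  45. ] (303, 228, 24, 24)
   tri [ 0.4529 -0.0741  0.0565] 0.0021 top-plane [array([
[... 193 characters left out ...]
   22.   90. ] (244, 233, 23, 24)
   tri [0.4393 0.1007 0.0501] 0.0025 top-plane [array([0.442, 0.101]), array([0.44 , 0.098])]
riser scene [307.1 253.5  43.   48.2] rect [307.2 253.1  40.1  46.   59. ] (281, 229, 54, 51)
riser top [242.3 180.9  38.1  38.5] rect [242.2 180.9  33.7  33.2   8.4] (224, 162, 38, 38)
   tri [0.6303 0.137  0.0324] 0.0002 top-plane [array([0.632, 0.138]), array([0.625, 0.134])]
hole (array([ 0.45342623, -0.07543372,  0.05705982]), np.float64(0.0009643690698392106))
scene [array([ 0.512, -0.207]), array([ 0.628, -0.226]), array([0.7  , 0.193]), array([0.582, 0.211])]
top [array([0.694, 0.183]), array([0.577, 0.207]), array([ 0.508, -0.218]), array([ 0.628, -0.234])]
```

Coarse positions agree between the views: saucer (0.578,-0.160), riser (0.626,0.135), midpoint about (0.602,-0.012). Next is a closer look with the wrist camera.

```bash
cat > go.py <<'E'
# usage: go.py x y z yangle_deg : prints shift and turn in the tool's axes for a downward tool whose y axis is at yangle
import sys,numpy as np
from rig import bot
from scipy.spatial.transform import Rotation as R
s=bot.read_state();p=np.array(s["position"]);r=np.array(s["tcp_rot"])
def rot(a):
    a=np.radians(a);y=np.array([np.cos(a),np.sin(a),0]);z=np.array([0,0,-1.]);return np.c_[np.cross(y,z),y,z]
a=list(map(float,sys.argv[1:]))
for k in range(0,len(a),4):
    print("shift",(r.T@(np.array(a[k:k+3])-p)).round(4),"turn",np.degrees(R.from_matrix(r.T@rot(a[k+3])).as_rotvec()).round(2))
print(p.round(4),s["time_s"])
E
python3 go.py 0.42 0.12 0.30 0
python3 -c "
from rig import capture
c=capture('wrist');print(c['K'],c['mount'],[k for k in c])"
```

```text
shift [-0.3288 -0.3368 -0.0778] turn [-1.100e-01  5.000e-02  6.475e+01]
[0.2663 0.5647 0.2217] 0.1
[[302.92705505   0.         275.9293358 ]
 [  0.         302.92705505 208.00770749]
 [  0.           0.           1.        ]] [[ 4.48161784e-05  9.69793536e-01  2.43927233e-01  6.72362802e-02]
 [ 9.99999657e-01 -2.45327821e-04  7.91634330e-04  6.13721934e-04]
 [ 8.27563993e-04  2.43927114e-01 -9.69793214e-01 -1.62047024e-01]
 [ 0.00000000e+00  0.00000000e+00  0.00000000e+00  1.00000000e+00]] ['color', 'K', 'mount']
```

The rows are not in the units I measure in: shifts go in shares of 0.75 m and turns go in shares of 90 degrees. I convert before sending: -0.366 m / 0.75 = -0.488, -0.23 m / 0.75 = -0.3067, 64.7 degrees / 90 = 0.7189.

```bash
python3 go.py 0.5 0.2 0.22 0 0.5 0 0.22 0 0.5 -0.2 0.22 0
```

```text
shift [-0.367  -0.2302  0.0021] turn [-1.000e-01  4.000e-02  6.475e+01]
shift [-0.4523 -0.4111  0.0024] turn [-1.000e-01  4.000e-02  6.475e+01]
shift [-0.5376 -0.592   0.0026] turn [-1.000e-01  4.000e-02  6.475e+01]
[0.2663 0.5648 0.2218] 0.15
```

Emit:
pendant(deltas={"moves":[[-0.488, -0.3067, 0, 0, 0, 0.7189, 1], [-0.488, -0.3067, 0, 0, 0, 0.7189, 1], [-0.488, -0.3067, 0, 0, 0, 0.7189, 1], [-0.488, -0.3067, 0, 0, 0, 0.7189, 1], [-0.488, -0.3067, 0, 0, 0, 0.7189, 1], [-0.488, -0.3067, 0, 0, 0, 0.7189, 1], [-0.488, -0.3067, 0, 0, 0, 0.7189, 1], [-0.488, -0.3067, 0, 0, 0, 0.7189, 1], [-0.488, -0.3067, 0, 0, 0, 0.7189, 1], [-0.488, -0.3067, 0, 0, 0, 0.7189, 1], [-0.488, -0.3067, 0, 0, 0, 0.7189, 1], [-0.488, -0.3067, 0, 0, 0, 0.7189, 1], [-0.488, -0.3067, 0, 0, 0, 0.7189, 1]]})

```text
time_s: 1.45
position: [0.4985, 0.2023, 0.2225]
tcp_rot: [[-0.003, 1.0, -0.001], [1.0, 0.003, 0.0], [0.0, -0.001, -1.0]]
force: [-0.9, -0.3, 0.6]
opening: 0.999
grasp_force: 0.0
```

To row units: -0.2 m / 0.75 = -0.2667.

```bash
cat > snap.py <<'E'
import sys,numpy as np,cv2
from rig import bot,capture
s=bot.read_state();c=capture("wrist");n=sys.argv[1]
T=np.eye(4);T[:3,:3]=s["tcp_rot"];T[:3,3]=s["position"]
np.savez(n+".npz",color=c["color"],K=c["K"],view=np.linalg.inv(T@c["mount"]))
cv2.imwrite(f"pics/{n}.png",c["color"][:,:,::-1]);print(s["time_s"],np.abs(s["qvel"]).max())
E
python3 snap.py w1
```

```text
1.45 0.11253155368104518
```

Emit:
pendant(deltas={"moves":[[-0.2667, 0, 0, 0, 0, 0, 1], [-0.2667, 0, 0, 0, 0, 0, 1], [-0.2667, 0, 0, 0, 0, 0, 1], [-0.2667, 0, 0, 0, 0, 0, 1], [-0.2667, 0, 0, 0, 0, 0, 1], [-0.2667, 0, 0, 0, 0, 0, 1]]}, only="pos")

```text
position: [0.4995, 0.0009, 0.2226]
```

```bash
python3 snap.py w2
```

```text
2.1 2.864145653431733
```

Emit:
pendant(deltas={"moves":[[-0.2667, 0, 0, 0, 0, 0, 1], [-0.2667, 0, 0, 0, 0, 0, 1], [-0.2667, 0, 0, 0, 0, 0, 1], [-0.2667, 0, 0, 0, 0, 0, 1], [-0.2667, 0, 0, 0, 0, 0, 1], [-0.2667, 0, 0, 0, 0, 0, 1]]}, only="pos")

```text
position: [0.5001, -0.1977, 0.2222]
```

```bash
python3 snap.py w3
```

```text
2.75 1.9814488438285047
```

```bash
python3 - <<'E'
import cv2,numpy as np
cv2.imwrite("pics/w123.png",cv2.resize(np.hstack([np.rot90(cv2.imread(f"pics/w{i}.png"),-1) for i in(3,2,1)]),None,fx=.63,fy=.63))
E
```

```text
(no output)
```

View pics/w2.png

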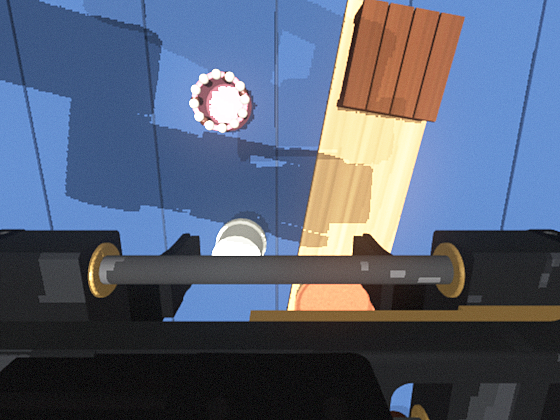

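View pics/w123.png

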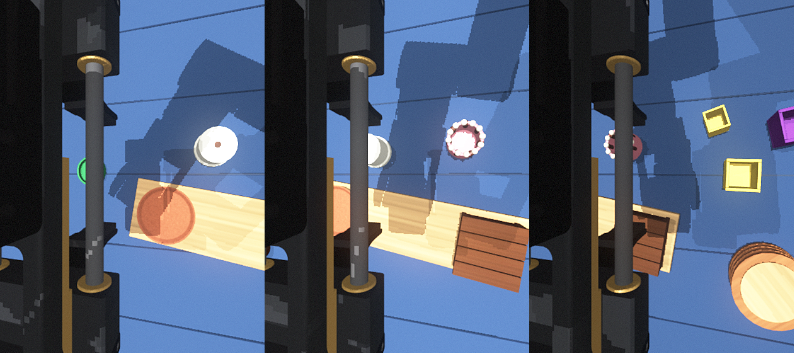

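w2 shows pink around (221,100), the riser around (402,60) and the saucer half hidden. w3 shows the white hole near (230,73) and the saucer; w1 shows the yellow near (278,79). The dish needs one more stop.

To row units: -0.2 m / 0.75 = -0.2667.

Emit:
pendant(deltas={"moves":[[-0.2667, 0, 0, 0, 0, 0, 1], [-0.2667, 0, 0, 0, 0, 0, 1], [-0.2667, 0, 0, 0, 0, 0, 1], [-0.2667, 0, 0, 0, 0, 0, 1], [-0.2667, 0, 0, 0, 0, 0, 1], [-0.2667, 0, 0, 0, 0, 0, 1], [-0.2667, 0, 0, 0, 0, 0, 1]]}, only="pos")

```text
position: [0.5005, -0.3956, 0.2222]
```

```bash
python3 snap.py w4
python3 - <<'E'
import cv2,numpy as np
from h import *
def cr(n,u,v,s=40,f=3.3):return cv2.resize(np.load(n+".npz")["color"][max(v-s,0):max(v-s,0)+2*s,u-s:u+s,::-1],(260,260),interpolation=cv2.INTER_CUBIC)
w4=cv2.resize(np.load("w4.npz")["color"][:210,:,::-1],(520,195));
o=np.zeros((520+0,780,3),np.uint8)
o[:260]=np.hstack([cr("w2",402,65,65),cr("w2",221,100),cr("w3",230,73)]);o[260:,:520]=np.hstack([cr("w3",345,150,65),cr("w1",278,79)]);o[260:,520:]=cr("w4",230,100,100)
cv2.imwrite("pics/m.png",o)
E
```

```text
3.5 0.4295409165466952
```

View pics/m.png

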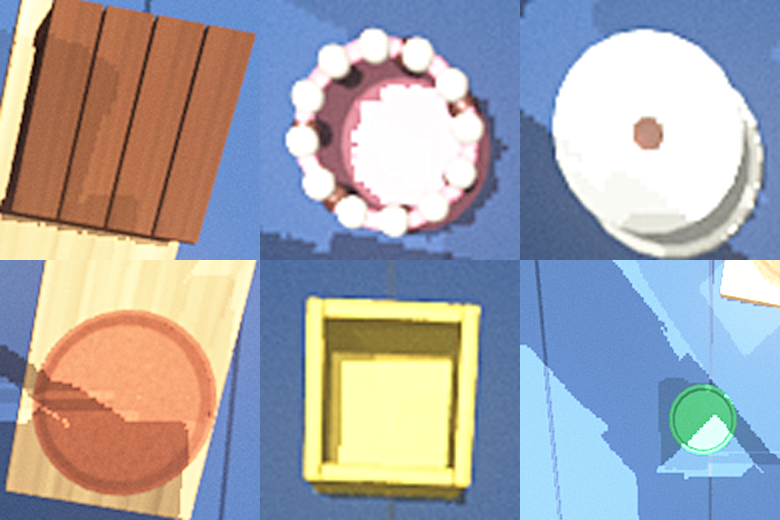

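The mosaic shows these centres in wrist pixels: riser top corners (464.5,16.5), (434.5,121.5), (341,106); pink rim in w2 (219.5,101); white hole in w3 (229.4,74); saucer rim in w3 (342.7,156.3); yellow's four rim corners in w1; dish in w4 (270.8,121.5).

```bash
python3 - <<'E'
from h import *
D={n:np.load(n+".npz") for n in("scene0","top0","w1","w2","w3","w4")}
R=lambda n,uv:ray(D[n]["K"],D[n]["view"],uv)
P=lambda n,uv,z:plane(D[n]["K"],D[n]["view"],uv,z)[:2].round(4)
for k,obs,z in[("pink",[("w2",(219.5,100.9)),("top0",(255,244.2))],.052),("white",[("w3",(229.4,73.9)),("top0",(316,238.5)),("scene0",(297,172))],.06),
 ("saucer",[("w3",(342.7,156.3)),("top0",(342.3,197.1)),("scene0",(245.7,187.2))],.024),("dish",[("w4",(270.8,121.5)),("top0",(396.2,224.8)),("scene0",(232.4,150.5))],.016),
 ("riserA",[("w2",(464.5,16.5)),("top0",(227.5,163))],.052),("riserB",[("w2",(341,106)),("top0",(257.5,200.5))],.052)]:
    x,e=tri([R(*o) for o in obs]);print(k,x.round(4),e.round(4),[P(*o,z) for o in obs])
Y=[np.array(q)/3.25+[238,39] for q in[(47,37),(221,46),(210,228),(44,222)]]
y=np.array([P("w1",q,.06) for q in Y]);print(y,y.mean(0),[(np.linalg.norm(y[i]-y[i-1]).round(4),np.degrees(np.arctan2(*(y[i]-y[i-1])[::-1])).round(1)) for i in range(4)])
print(tri([R("w1",np.mean(Y,0)),R("top0",(180.3,223.5))]))
r=np.array([P("w2",q,.052) for q in[(464.5,16.5),(434.5,121.5),(341,106)]]);print(r,(r[0]+r[2])/2,np.linalg.norm(r[0]-r[1]),np.linalg.norm(r[2]-r[1]))
E
```

```text
pink [0.4404 0.0986 0.0536] 0.0005 [array([0.4401, 0.0992]), array([0.4405, 0.0982])]
white [ 0.4532 -0.075   0.0577] 0.0014 [array([ 0.4529, -0.0748]), array([ 0.4538, -0.076 ]), array([ 0.4551, -0.0726])]
saucer [ 0.5788 -0.1599  0.0202] 0.0012 [array([ 0.5776, -0.1584]), array([ 0.5778, -0.1597]), array([ 0.5816, -0.1579])]
dish [ 0.4942 -0.3179  0.0082] 0.002 [array([ 0.4931, -0.3165]), array([ 0.4935, -0.3171]), array([ 0.5008, -0.3111])]
riserA [0.6799 0.1766 0.0563] 0.0013 [array([0.683 , 0.1769]), array([0.6804, 0.1784])]
riserB [0.5695 0.0933 0.0375] 0.0018 [array([0.5667, 0.094 ]), array([0.567 , 0.0904])]
[[0.4742 0.3463]
 [0.5266 0.344 ]
 [0.5245 0.2917]
 [0.4724 0.2934]] [0.499425 0.31885 ] [(np.float64(0.0529), np.float64(88.1)), (np.float64(0.0525), np.float64(-2.5)), (np.float64(0.0523), np.float64(-92.3)), (np.float64(0.0521), np.float64(178.1))]
(array([0.50220768, 0.32097395, 0.03648343]), np.float64(0.0033391862768562862))
[[0.683  0.1769]
 [0.6662 0.0783]
 [0.5667 0.094 ]] [0.62485 0.13545] 0.10002099779546295 0.10073102799038638
```

All positions are consistent, so pink comes first.

```bash
python3 go.py 0.4405 0.0988 0.10 0
```

```text
shift [ 0.4945 -0.0579  0.1233] turn [-0.06 -0.1   0.23]
[ 0.5005 -0.3957  0.2224] 3.55
```

To row units: 0.4945 m / 0.75 = 0.6593, 0.12 m / 0.75 = 0.16, 0.2 degrees / 90 = 0.0022.

Emit:
pendant(deltas={"moves":[[0.6593, -0.0772, 0, 0, -0.0011, 0.0022, 1], [0.6593, -0.0772, 0, 0, -0.0011, 0.0022, 1], [0.6593, -0.0772, 0, 0, -0.0011, 0.0022, 1], [0.6593, -0.0772, 0, 0, -0.0011, 0.0022, 1], [0.6593, -0.0772, 0, 0, -0.0011, 0.0022, 1], [0.6593, -0.0772, 0, 0, -0.0011, 0.0022, 1], [0.6593, -0.0772, 0, 0, -0.0011, 0.0022, 1], [0.6593, -0.0772, 0, 0, -0.0011, 0.0022, 1], [0.6593, -0.0772, 0, 0, -0.0011, 0.0022, 1], [0.6593, -0.0772, 0, 0, -0.0011, 0.0022, 1], [0.6593, -0.0772, 0, 0, -0.0011, 0.0022, 1], [0.6593, -0.0772, 0.0667, 0, -0.0011, 0.0022, 1], [0.6593, -0.0772, 0.1333, 0, -0.0011, 0.0022, 1], [0.6593, -0.0772, 0.16, 0, -0.0011, 0.0022, 1], [0.6593, -0.0772, 0.16, 0, -0.0011, 0.0022, 1], [0.6593, -0.0772, 0.16, 0, -0.0011, 0.0022, 1]]})

```text
time_s: 5.15
position: [0.4415, 0.0958, 0.103]
tcp_rot: [[0.002, 1.0, -0.0], [1.0, -0.002, -0.002], [-0.002, -0.0, -1.0]]
force: [-0.1, -0.7, 0.6]
opening: 0.998
grasp_force: 0.0
```

```bash
python3 go.py 0.4405 0.0988 0.011 0; python3 snap.py w5
```

```text
shift [ 0.0032 -0.001   0.092 ] turn [-0.    0.1  -0.11]
[0.4415 0.0958 0.103 ] 5.15
5.15 1.8822822890361084
```

To row units: 0.0915 m / 0.75 = 0.122, 0.08 m / 0.75 = 0.1067.

Emit:
pendant(deltas={"moves":[[0, 0, 0.04, 0, 0, 0, 1], [0, 0, 0.08, 0, 0, 0, 1], [0, 0, 0.1067, 0, 0, 0, 1], [0, 0, 0.122, 0, 0, 0, 1], [0, 0, 0.122, 0, 0, 0, 1], [0, 0, 0.122, 0, 0, 0, 1], [0, 0, 0.122, 0, 0, 0, 0.6], [0, 0, 0.122, 0, 0, 0, 0.6], [0, 0, 0.122, 0, 0, 0, 0.6], [0, 0, 0.122, 0, 0, 0, 0.6], [0, 0, 0.122, 0, 0, 0, 0.6], [0, 0, 0.122, 0, 0, 0, 0.6]]})

```text
time_s: 6.4
position: [0.4413, 0.0954, 0.0114]
tcp_rot: [[0.002, 1.0, -0.001], [1.0, -0.002, -0.002], [-0.002, -0.001, -1.0]]
force: [-0.8, 0.2, 6.6]
opening: 0.693
grasp_force: 30.0
```

To row units: -0.11 m / 0.75 = -0.1467, -0.06 m / 0.75 = -0.08.

Emit:
pendant(deltas={"moves":[[0, 0, -0.0267, 0, 0, 0, 0.6], [0, 0, -0.08, 0, 0, 0, 0.6], [0, 0, -0.1467, 0, 0, 0, 0.6], [0, 0, -0.1467, 0, 0, 0, 0.6], [0, 0, -0.1467, 0, 0, 0, 0.6]]})

```text
time_s: 6.9
position: [0.4422, 0.0956, 0.1218]
tcp_rot: [[0.003, 1.0, 0.003], [1.0, -0.003, -0.002], [-0.002, 0.003, -1.0]]
force: [0.4, 0.4, -2.0]
opening: 0.691
grasp_force: 30.0
```

```bash
python3 go.py 0.5777 -0.1625 0.121 0
```

```text
shift [-0.2577  0.1362  0.0016] turn [ 0.16  0.11 -0.15]
[0.4422 0.0956 0.1218] 6.9
```

To row units: -0.2577 m / 0.75 = -0.3436, 0.1362 m / 0.75 = 0.1816, -0.1 degrees / 90 = -0.0011.

Emit:
pendant(deltas={"moves":[[-0.3436, 0.1816, 0, 0.0011, 0.0011, -0.0011, 0.6], [-0.3436, 0.1816, 0, 0.0011, 0.0011, -0.0011, 0.6], [-0.3436, 0.1816, 0, 0.0011, 0.0011, -0.0011, 0.6], [-0.3436, 0.1816, 0, 0.0011, 0.0011, -0.0011, 0.6], [-0.3436, 0.1816, 0, 0.0011, 0.0011, -0.0011, 0.6], [-0.3436, 0.1816, 0, 0.0011, 0.0011, -0.0011, 0.6], [-0.3436, 0.1816, 0, 0.0011, 0.0011, -0.0011, 0.6], [-0.3436, 0.1816, 0, 0.0011, 0.0011, -0.0011, 0.6], [-0.3436, 0.1816, 0, 0.0011, 0.0011, -0.0011, 0.6], [-0.3436, 0.1816, 0, 0.0011, 0.0011, -0.0011, 0.6], [-0.3436, 0.1816, 0, 0.0011, 0.0011, -0.0011, 0.6]]})

```text
time_s: 8.0
position: [0.5764, -0.161, 0.1211]
tcp_rot: [[-0.001, 1.0, -0.003], [1.0, 0.001, 0.001], [0.001, -0.003, -1.0]]
force: [1.2, 0.5, -1.5]
opening: 0.692
grasp_force: 30.0
```

```bash
python3 go.py 0.5777 -0.1625 0.030 0
```

```text
shift [-0.0016  0.0015  0.0911] turn [-0.18 -0.04  0.04]
[ 0.5764 -0.161   0.1211] 8.0
```

To row units: 0.091 m / 0.75 = 0.1213, 0.089 m / 0.75 = 0.1187.

Emit:
pendant(deltas={"moves":[[0, 0, 0.04, 0, 0, 0, 0.6], [0, 0, 0.08, 0, 0, 0, 0.6], [0, 0, 0.1067, 0, 0, 0, 0.6], [0, 0, 0.116, 0, 0, 0, 0.6], [0, 0, 0.1187, 0, 0, 0, 0.6], [0, 0, 0.12, 0, 0, 0, 0.6], [0, 0, 0.1213, 0, 0, 0, 0.6], [0, 0, 0.1213, 0, 0, 0, 0.6], [0, 0, 0.1213, 0, 0, 0, 0.6]]})

```text
time_s: 8.9
position: [0.5775, -0.1627, 0.0313]
tcp_rot: [[0.001, 1.0, -0.0], [1.0, -0.001, -0.001], [-0.001, -0.0, -1.0]]
force: [0.4, 0.4, -1.8]
opening: 0.691
grasp_force: 30.0
```

Not in contact yet (still -1.8 N of weight), so lower gently.

To row units: 0.002 m / 0.75 = 0.0027, 0.001 m / 0.75 = 0.0013.

Emit:
pendant(deltas={"moves":[[0, 0, 0.0013, 0, 0, 0, 0.6], [0, 0, 0.0027, 0, 0, 0, 0.6], [0, 0, 0.0027, 0, 0, 0, 0.6], [0, 0, 0.0027, 0, 0, 0, 0.6], [0, 0, 0.0027, 0, 0, 0, 0.6]]})

```text
time_s: 9.4
position: [0.5773, -0.1626, 0.0294]
tcp_rot: [[0.001, 1.0, -0.001], [1.0, -0.001, -0.0], [-0.0, -0.001, -1.0]]
force: [-1.5, 0.7, 5.0]
opening: 0.694
grasp_force: 30.0
```

To row units: -0.11 m / 0.75 = -0.1467, -0.06 m / 0.75 = -0.08.

Emit:
pendant(deltas={"moves":[[0, 0, 0, 0, 0, 0, 1], [0, 0, 0, 0, 0, 0, 1], [0, 0, 0, 0, 0, 0, 1], [0, 0, 0, 0, 0, 0, 1], [0, 0, 0, 0, 0, 0, 1], [0, 0, -0.0267, 0, 0, 0, 1], [0, 0, -0.08, 0, 0, 0, 1], [0, 0, -0.1467, 0, 0, 0, 1], [0, 0, -0.1467, 0, 0, 0, 1], [0, 0, -0.1467, 0, 0, 0, 1], [0, 0, -0.1467, 0, 0, 0, 1]]})

```text
time_s: 10.5
position: [0.5762, -0.162, 0.1375]
tcp_rot: [[0.001, 1.0, -0.004], [1.0, -0.001, 0.001], [0.001, -0.004, -1.0]]
force: [-0.4, 0.1, 0.7]
opening: 0.999
grasp_force: 0.0
```

```bash
python3 go.py 0.4994 0.3188 0.14 -2.3; python3 - <<'E'
from h import *
from rig import capture
c=capture("top");h=cv2.cvtColor(c["color"],cv2.COLOR_RGB2HSV);k=blob(h,(0,0,150),(180,80,255),(342,197));(x,y),wh,_=cv2.fitEllipse(k);print(x,y,wh,plane(c["K"],c["view"],(x,y),.07))
E
```

```text
shift [ 0.4807 -0.0773 -0.0017] turn [-0.23 -0.06  2.24]
[ 0.5762 -0.162   0.1375] 10.5
334.5786437988281 188.6805877685547 (7.108864784240723, 16.908870697021484) [ 0.59481271 -0.13181302  0.07      ]
```

To row units: 0.4807 m / 0.75 = 0.6409, -0.0773 m / 0.75 = -0.1031, 2.2 degrees / 90 = 0.0244.

Emit:
pendant(deltas={"moves":[[0.6409, -0.1031, 0, 0, 0, 0.0244, 1], [0.6409, -0.1031, 0, 0, 0, 0.0244, 1], [0.6409, -0.1031, 0, 0, 0, 0.0244, 1], [0.6409, -0.1031, 0, 0, 0, 0.0244, 1], [0.6409, -0.1031, 0, 0, 0, 0.0244, 1], [0.6409, -0.1031, 0, 0, 0, 0.0244, 1], [0.6409, -0.1031, 0, 0, 0, 0.0244, 1], [0.6409, -0.1031, 0, 0, 0, 0.0244, 1], [0.6409, -0.1031, 0, 0, 0, 0.0244, 1], [0.6409, -0.1031, 0, 0, 0, 0.0244, 1], [0.6409, -0.1031, 0, 0, 0, 0.0244, 1], [0.6409, -0.1031, 0, 0, 0, 0.0244, 1], [0.6409, -0.1031, 0, 0, 0, 0.0244, 1], [0.6409, -0.1031, 0, 0, 0, 0.0244, 1]]})

```text
time_s: 11.95
position: [0.5005, 0.3167, 0.138]
tcp_rot: [[0.041, 0.999, -0.003], [0.999, -0.041, -0.001], [-0.001, -0.003, -1.0]]
force: [1.2, -0.6, -0.3]
opening: 0.996
grasp_force: 0.0
```

```bash
python3 go.py 0.4994 0.3188 0.016 -2.3; python3 - <<'E'
from h import *
from rig import capture
c=capture("top");h=cv2.cvtColor(c["color"],cv2.COLOR_RGB2HSV);k=blob(h,(0,0,150),(180,80,255),(342,190));(x,y),wh,_=cv2.fitEllipse(k);print(x,y,wh,plane(c["K"],c["view"],(x,y),.07))
E
```

```text
shift [ 0.0022 -0.0008  0.122 ] turn [-0.18  0.05 -0.07]
[0.5005 0.3167 0.138 ] 11.95
344.36865234375 194.68716430664062 (20.771203994750977, 21.424821853637695) [ 0.57694522 -0.15912001  0.07      ]
```

Pink is centred in the saucer (0.577,-0.159). Now yellow.

To row units: 0.122 m / 0.75 = 0.1627, 0.11 m / 0.75 = 0.1467.

Emit:
pendant(deltas={"moves":[[0.0027, -0.0013, 0.0533, 0, 0, 0, 1], [0.0027, -0.0013, 0.1067, 0, 0, 0, 1], [0.0027, -0.0013, 0.1467, 0, 0, 0, 1], [0.0027, -0.0013, 0.1627, 0, 0, 0, 1], [0.0027, -0.0013, 0.1627, 0, 0, 0, 1], [0.0027, -0.0013, 0.1627, 0, 0, 0, 1], [0.0027, -0.0013, 0.1627, 0, 0, 0, 0.5], [0.0027, -0.0013, 0.1627, 0, 0, 0, 0.5], [0.0027, -0.0013, 0.1627, 0, 0, 0, 0.5], [0.0027, -0.0013, 0.1627, 0, 0, 0, 0.5], [0.0027, -0.0013, 0.1627, 0, 0, 0, 0.5], [0.0027, -0.0013, 0.1627, 0, 0, 0, 0.5], [0.0027, -0.0013, 0.1627, 0, 0, 0, 0.5]]})

```text
time_s: 13.3
position: [0.4994, 0.3204, 0.0169]
tcp_rot: [[0.039, 0.999, -0.001], [0.999, -0.039, 0.0], [0.0, -0.001, -1.0]]
force: [-0.5, 0.3, 3.3]
opening: 0.595
grasp_force: 30.0
```

To row units: -0.13 m / 0.75 = -0.1733, -0.11 m / 0.75 = -0.1467.

Emit:
pendant(deltas={"moves":[[0, 0, -0.0267, 0, 0, 0, 0.5], [0, 0, -0.08, 0, 0, 0, 0.5], [0, 0, -0.1467, 0, 0, 0, 0.5], [0, 0, -0.1733, 0, 0, 0, 0.5], [0, 0, -0.1733, 0, 0, 0, 0.5], [0, 0, -0.1733, 0, 0, 0, 0.5]]})

```text
time_s: 13.9
position: [0.4986, 0.32, 0.1458]
tcp_rot: [[0.039, 0.999, -0.003], [0.999, -0.039, -0.001], [-0.001, -0.003, -1.0]]
force: [0.1, 0.3, -2.2]
opening: 0.596
grasp_force: 30.0
```

```bash
python3 go.py 0.6248 0.1355 0.148 -2.3
```

```text
shift [-0.1793  0.1334 -0.0025] turn [-0.19  0.05  0.05]
[0.4986 0.32   0.1458] 13.9
```

To row units: -0.178 m / 0.75 = -0.2373, 0.1334 m / 0.75 = 0.1779.

Emit:
pendant(deltas={"moves":[[-0.2373, 0.1779, 0, 0, 0, 0, 0.5], [-0.2373, 0.1779, 0, 0, 0, 0, 0.5], [-0.2373, 0.1779, 0, 0, 0, 0, 0.5], [-0.2373, 0.1779, 0, 0, 0, 0, 0.5], [-0.2373, 0.1779, 0, 0, 0, 0, 0.5], [-0.2373, 0.1779, 0, 0, 0, 0, 0.5], [-0.2373, 0.1779, 0, 0, 0, 0, 0.5], [-0.2373, 0.1779, 0, 0, 0, 0, 0.5], [-0.2373, 0.1779, 0, 0, 0, 0, 0.5], [-0.2373, 0.1779, 0, 0, 0, 0, 0.5], [-0.2373, 0.1779, 0, 0, 0, 0, 0.5]]})

```text
time_s: 15.0
position: [0.6254, 0.1381, 0.1466]
tcp_rot: [[0.038, 0.999, -0.002], [0.999, -0.038, 0.0], [-0.0, -0.002, -1.0]]
force: [-0.1, -0.4, -1.2]
opening: 0.594
grasp_force: 30.0
```

```bash
python3 go.py 0.6248 0.137 0.069 -2.3
```

```text
shift [-0.0011 -0.0004  0.0776] turn [-0.09  0.    0.12]
[0.6254 0.1381 0.1466] 15.0
```

To row units: 0.077 m / 0.75 = 0.1027, 0.076 m / 0.75 = 0.1013.

Emit:
pendant(deltas={"moves":[[-0.0013, 0, 0.04, 0, 0, 0, 0.5], [-0.0013, 0, 0.0733, 0, 0, 0, 0.5], [-0.0013, 0, 0.0907, 0, 0, 0, 0.5], [-0.0013, 0, 0.0973, 0, 0, 0, 0.5], [-0.0013, 0, 0.1, 0, 0, 0, 0.5], [-0.0013, 0, 0.1013, 0, 0, 0, 0.5], [-0.0013, 0, 0.1027, 0, 0, 0, 0.5], [-0.0013, 0, 0.1027, 0, 0, 0, 0.5], [-0.0013, 0, 0.1027, 0, 0, 0, 0.5]]})

```text
time_s: 15.9
position: [0.626, 0.1362, 0.0701]
tcp_rot: [[0.039, 0.999, -0.001], [0.999, -0.039, 0.0], [0.0, -0.001, -1.0]]
force: [0.4, -1.0, -1.6]
opening: 0.592
grasp_force: 30.0
```

To row units: 0.002 m / 0.75 = 0.0027, 0.0015 m / 0.75 = 0.002.

Emit:
pendant(deltas={"moves":[[0, -0.0013, 0.0013, 0, 0, 0, 0.5], [0, -0.0013, 0.002, 0, 0, 0, 0.5], [0, -0.0013, 0.0027, 0, 0, 0, 0.5], [0, -0.0013, 0.0027, 0, 0, 0, 0.5], [0, -0.0013, 0.0027, 0, 0, 0, 0.5]]})

```text
time_s: 16.4
position: [0.6251, 0.1363, 0.0689]
tcp_rot: [[0.039, 0.999, -0.0], [0.999, -0.039, 0.0], [0.0, -0.0, -1.0]]
force: [-0.1, -0.2, 6.4]
opening: 0.592
grasp_force: 30.0
```

To row units: -0.09 m / 0.75 = -0.12, -0.06 m / 0.75 = -0.08.

Emit:
pendant(deltas={"moves":[[0, 0, 0, 0, 0, 0, 1], [0, 0, 0, 0, 0, 0, 1], [0, 0, 0, 0, 0, 0, 1], [0, 0, 0, 0, 0, 0, 1], [0, 0, 0, 0, 0, 0, 1], [0, 0, -0.0267, 0, 0, 0, 1], [0, 0, -0.08, 0, 0, 0, 1], [0, 0, -0.12, 0, 0, 0, 1], [0, 0, -0.12, 0, 0, 0, 1], [0, 0, -0.12, 0, 0, 0, 1], [0, 0, -0.12, 0, 0, 0, 1]]})

```text
time_s: 17.5
position: [0.6235, 0.1362, 0.156]
tcp_rot: [[0.039, 0.999, -0.005], [0.999, -0.039, -0.0], [-0.0, -0.005, -1.0]]
force: [-0.3, 1.1, 0.3]
opening: 1.002
grasp_force: 0.0
```

```bash
python3 go.py 0.453 -0.075 0.14 0
```

```text
shift [-0.2177 -0.162   0.0168] turn [-0.28  0.01 -2.26]
[0.6235 0.1362 0.156 ] 17.5
```

To row units: -0.2177 m / 0.75 = -0.2903, -0.162 m / 0.75 = -0.216, -2.3 degrees / 90 = -0.0256.

Emit:
pendant(deltas={"moves":[[-0.2903, -0.216, 0, 0, 0, -0.0256, 1], [-0.2903, -0.216, 0, 0, 0, -0.0256, 1], [-0.2903, -0.216, 0, 0, 0, -0.0256, 1], [-0.2903, -0.216, 0, 0, 0, -0.0256, 1], [-0.2903, -0.216, 0, 0, 0, -0.0256, 1], [-0.2903, -0.216, 0, 0, 0, -0.0256, 1], [-0.2903, -0.216, 0, 0, 0, -0.0256, 1], [-0.2903, -0.216, 0, 0, 0, -0.0256, 1], [-0.2903, -0.216, 0, 0, 0, -0.0256, 1], [-0.2903, -0.216, 0, 0, 0, -0.0256, 1], [-0.2903, -0.216, 0, 0, 0, -0.0256, 1], [-0.2903, -0.216, 0, 0, 0, -0.0256, 1]]})

```text
time_s: 18.7
position: [0.4546, -0.0743, 0.1577]
tcp_rot: [[-0.002, 1.0, -0.002], [1.0, 0.002, 0.0], [0.0, -0.002, -1.0]]
force: [-0.2, 0.3, -0.1]
opening: 1.0
grasp_force: 0.0
```

```bash
python3 go.py 0.453 -0.075 0.021 0;python3 snap.py w6; python3 - <<'E'
from h import *
from rig import capture
c=capture("top");cv2.imwrite("pics/top2.png",cv2.resize(c["color"][140:280,140:420,::-1],None,fx=2,fy=2))
E
```

```text
shift [-0.0007 -0.0014  0.1367] turn [-0.1  -0.    0.12]
[ 0.4546 -0.0743  0.1577] 18.7
18.7 0.36928322299971233
```

View pics/top2.png

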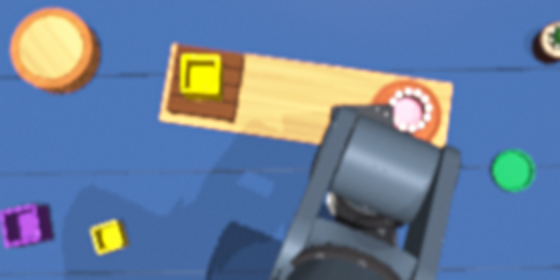

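Yellow stands in the middle of the riser at crop (201,76), and pink is in the saucer at (409,110). The dish is untouched at (513,170). Now white.

To row units: 0.136 m / 0.75 = 0.1813, 0.12 m / 0.75 = 0.16.

Emit:
pendant(deltas={"moves":[[-0.0013, -0.0013, 0.0533, 0, 0, 0, 1], [-0.0013, -0.0013, 0.1067, 0, 0, 0, 1], [-0.0013, -0.0013, 0.16, 0, 0, 0, 1], [-0.0013, -0.0013, 0.1813, 0, 0, 0, 1], [-0.0013, -0.0013, 0.1813, 0, 0, 0, 1], [-0.0013, -0.0013, 0.1813, 0, 0, 0, 1], [-0.0013, -0.0013, 0.1813, 0, 0, 0, 0.5], [-0.0013, -0.0013, 0.1813, 0, 0, 0, 0.5], [-0.0013, -0.0013, 0.1813, 0, 0, 0, 0.5], [-0.0013, -0.0013, 0.1813, 0, 0, 0, 0.5], [-0.0013, -0.0013, 0.1813, 0, 0, 0, 0.5], [-0.0013, -0.0013, 0.1813, 0, 0, 0, 0.5]]})

```text
time_s: 20.0
position: [0.4533, -0.076, 0.0222]
tcp_rot: [[-0.001, 1.0, -0.001], [1.0, 0.001, -0.0], [-0.0, -0.001, -1.0]]
force: [0.5, -0.4, 5.7]
opening: 0.652
grasp_force: 30.2
```

To row units: -0.1 m / 0.75 = -0.1333, -0.06 m / 0.75 = -0.08.

Emit:
pendant(deltas={"moves":[[0, 0, -0.0267, 0, 0, 0, 0.5], [0, 0, -0.08, 0, 0, 0, 0.5], [0, 0, -0.1333, 0, 0, 0, 0.5], [0, 0, -0.1333, 0, 0, 0, 0.5], [0, 0, -0.1333, 0, 0, 0, 0.5]]})

```text
time_s: 20.5
position: [0.4533, -0.0759, 0.122]
tcp_rot: [[-0.001, 1.0, -0.001], [1.0, 0.001, -0.0], [-0.0, -0.001, -1.0]]
force: [0.8, -0.6, -2.4]
opening: 0.651
grasp_force: 30.2
```

```bash
python3 go.py 0.6013 -0.0118 0.122 0
```

```text
shift [ 6.400e-02  1.481e-01 -1.000e-04] turn [-0.03  0.03  0.05]
[ 0.4533 -0.0759  0.122 ] 20.5
```

To row units: 0.148 m / 0.75 = 0.1973, 0.075 m / 0.75 = 0.1.

Emit:
pendant(deltas={"moves":[[0.084, 0.1973, 0, 0, 0, 0, 0.5], [0.084, 0.1973, 0, 0, 0, 0, 0.5], [0.084, 0.1973, 0, 0, 0, 0, 0.5], [0.084, 0.1973, 0, 0, 0, 0, 0.5], [0.084, 0.1973, 0, 0, 0, 0, 0.5], [0.084, 0.1973, 0, 0, 0, 0, 0.5], [0.084, 0.1973, 0, 0, 0, 0, 0.5], [0.084, 0.1973, 0.04, 0, 0, 0, 0.5], [0.084, 0.1973, 0.08, 0, 0, 0, 0.5], [0.084, 0.1973, 0.1, 0, 0, 0, 0.5], [0.084, 0.1973, 0.108, 0, 0, 0, 0.5], [0.084, 0.1973, 0.1107, 0, 0, 0, 0.5], [0.084, 0.1973, 0.1133, 0, 0, 0, 0.5], [0.084, 0.1973, 0.1133, 0, 0, 0, 0.5], [0.084, 0.1973, 0.1133, 0, 0, 0, 0.5]]})

```text
time_s: 22.0
position: [0.6017, -0.0129, 0.0374]
tcp_rot: [[-0.001, 1.0, 0.0], [1.0, 0.001, -0.0], [-0.0, 0.0, -1.0]]
force: [-1.1, -0.2, -2.9]
opening: 0.652
grasp_force: 30.2
```

```bash
python3 go.py 0.6013 -0.0128 0.034 0
```

```text
shift [ 0.0001 -0.0004  0.0034] turn [0.   0.02 0.05]
[ 0.6017 -0.0129  0.0374] 22.0
```

To row units: 0.004 m / 0.75 = 0.0053, 0.003 m / 0.75 = 0.004.

Emit:
pendant(deltas={"moves":[[0, 0, 0.0013, 0, 0, 0, 0.5], [0, 0, 0.0027, 0, 0, 0, 0.5], [0, 0, 0.004, 0, 0, 0, 0.5], [0, 0, 0.0053, 0, 0, 0, 0.5], [0, 0, 0.0053, 0, 0, 0, 0.5], [0, 0, 0.0053, 0, 0, 0, 0.5]]})

```text
time_s: 22.6
position: [0.6012, -0.0128, 0.0342]
tcp_rot: [[-0.001, 1.0, -0.001], [1.0, 0.001, -0.0], [-0.0, -0.001, -1.0]]
force: [-1.9, 0.1, 8.3]
opening: 0.648
grasp_force: 30.2
```

Contact made at the expected height. Release, rise and go to the dish.

To row units: -0.11 m / 0.75 = -0.1467, -0.06 m / 0.75 = -0.08.

Emit:
pendant(deltas={"moves":[[0, 0, 0, 0, 0, 0, 1], [0, 0, 0, 0, 0, 0, 1], [0, 0, 0, 0, 0, 0, 1], [0, 0, 0, 0, 0, 0, 1], [0, 0, -0.0267, 0, 0, 0, 1], [0, 0, -0.08, 0, 0, 0, 1], [0, 0, -0.1467, 0, 0, 0, 1], [0, 0, -0.1467, 0, 0, 0, 1], [0, 0, -0.1467, 0, 0, 0, 1], [0, 0, -0.1467, 0, 0, 0, 1]]})

```text
time_s: 23.6
position: [0.6001, -0.0126, 0.1413]
tcp_rot: [[-0.001, 1.0, -0.004], [1.0, 0.001, 0.001], [0.001, -0.004, -1.0]]
force: [-0.4, -0.6, -0.7]
opening: 1.005
grasp_force: 0.0
```

```bash
python3 go.py 0.4932 -0.3168 0.144 0
```

```text
shift [-0.3041 -0.1071 -0.0024] turn [-0.25 -0.03  0.04]
[ 0.6001 -0.0126  0.1413] 23.6
```

To row units: -0.304 m / 0.75 = -0.4053, -0.107 m / 0.75 = -0.1427.

Emit:
pendant(deltas={"moves":[[-0.4053, -0.1427, 0, 0, 0, 0, 1], [-0.4053, -0.1427, 0, 0, 0, 0, 1], [-0.4053, -0.1427, 0, 0, 0, 0, 1], [-0.4053, -0.1427, 0, 0, 0, 0, 1], [-0.4053, -0.1427, 0, 0, 0, 0, 1], [-0.4053, -0.1427, 0, 0, 0, 0, 1], [-0.4053, -0.1427, 0, 0, 0, 0, 1], [-0.4053, -0.1427, 0, 0, 0, 0, 1], [-0.4053, -0.1427, 0, 0, 0, 0, 1], [-0.4053, -0.1427, 0, 0, 0, 0, 1], [-0.4053, -0.1427, 0, 0, 0, 0, 1]]})

```text
time_s: 24.7
position: [0.4947, -0.3151, 0.1421]
tcp_rot: [[-0.003, 1.0, -0.003], [1.0, 0.003, 0.001], [0.001, -0.003, -1.0]]
force: [-0.0, 1.8, 0.4]
opening: 1.004
grasp_force: 0.0
```

```bash
python3 go.py 0.4932 -0.3168 0.003 0; python3 - <<'E'
from h import *
from rig import capture
c=capture("top");h=cv2.cvtColor(c["color"],cv2.COLOR_RGB2HSV)
for n,lo,hi,q,z in(("white",(0,0,150),(180,60,255),(292,187),.07),("pink",(0,0,150),(180,80,255),(344,194),.07),("yellow",(22,150,60),(34,255,255),(240,178),.1),("riser",(0,80,40),(14,255,190),(255,195),.052)):
    k=blob(h,lo,hi,q);(x,y),wh,_=cv2.fitEllipse(k);print(n,x,y,wh,plane(c["K"],c["view"],(x,y),z))
cv2.imwrite("pics/top3.png",cv2.resize(c["color"][140:280,200:440,::-1],None,fx=2,fy=2))
E
```

```text
shift [-0.0019 -0.0011  0.1391] turn [-0.16 -0.07  0.16]
[ 0.4947 -0.3151  0.1421] 24.7
white 292.5982971191406 188.9448699951172 (21.879379272460938, 24.540498733520508) [ 0.59603173 -0.01183794  0.07      ]
pink 344.2076416015625 194.59156799316406 (20.382780075073242, 21.374378204345703) [ 0.57722911 -0.15867171  0.07      ]
yellow 240.1750030517578 177.873291015625 (22.66242790222168, 25.599441528320312) [0.62422958 0.13487978 0.1       ]
riser 241.9587860107422 180.3485107421875 (35.83558654785156, 36.60988998413086) [0.62753026 0.13570361 0.052     ]
```

View pics/top3.png

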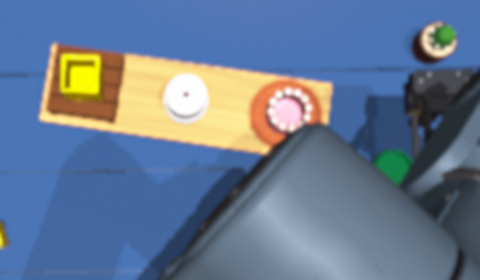

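White stands mid-board, hole at crop (186,95), i.e. about (0.600,-0.012) m. The gripper hovers over the dish, clear of the cactus. Now grip the dish.

To row units: 0.138 m / 0.75 = 0.184, 0.04 m / 0.75 = 0.0533.

Emit:
pendant(deltas={"moves":[[-0.0013, -0.0013, 0.0533, 0, 0, 0, 1], [-0.0013, -0.0013, 0.1067, 0, 0, 0, 1], [-0.0013, -0.0013, 0.1467, 0, 0, 0, 1], [-0.0013, -0.0013, 0.1733, 0, 0, 0, 1], [-0.0013, -0.0013, 0.1813, 0, 0, 0, 1], [-0.0013, -0.0013, 0.184, 0, 0, 0, 1], [-0.0013, -0.0013, 0.184, 0, 0, 0, 1], [-0.0013, -0.0013, 0.184, 0, 0, 0, 0.5], [-0.0013, -0.0013, 0.184, 0, 0, 0, 0.5], [-0.0013, -0.0013, 0.184, 0, 0, 0, 0.5], [-0.0013, -0.0013, 0.184, 0, 0, 0, 0.5], [-0.0013, -0.0013, 0.184, 0, 0, 0, 0.5], [-0.0013, -0.0013, 0.184, 0, 0, 0, 0.5]]})

```text
time_s: 26.05
position: [0.4934, -0.3181, 0.0052]
tcp_rot: [[-0.001, 1.0, -0.001], [1.0, 0.001, -0.0], [-0.0, -0.001, -1.0]]
force: [-1.3, -0.0, 3.7]
opening: 0.705
grasp_force: 30.0
```

The rows are not in the units I measure in: shifts go in shares of 0.75 m and turns go in shares of 90 degrees. I convert before sending: -0.14 m / 0.75 = -0.1867, -0.12 m / 0.75 = -0.16.

Emit:
pendant(deltas={"moves":[[0, 0, -0.0133, 0, 0, 0, 0.5], [0, 0, -0.0533, 0, 0, 0, 0.5], [0, 0, -0.1067, 0, 0, 0, 0.5], [0, 0, -0.16, 0, 0, 0, 0.5], [0, 0, -0.1867, 0, 0, 0, 0.5], [0, 0, -0.1867, 0, 0, 0, 0.5], [0, 0, -0.1867, 0, 0, 0, 0.5]]})

```text
time_s: 26.75
position: [0.4931, -0.3175, 0.1445]
tcp_rot: [[-0.001, 1.0, -0.002], [1.0, 0.001, 0.0], [0.0, -0.002, -1.0]]
force: [-0.1, 0.6, -0.9]
opening: 0.704
grasp_force: 30.0
```

```bash
python3 go.py 0.6005 -0.0118 0.145 0
```

```text
shift [ 0.3056  0.1077 -0.0006] turn [-0.12 -0.01  0.05]
[ 0.4931 -0.3175  0.1445] 26.75
```

To row units: 0.304 m / 0.75 = 0.4053, 0.1077 m / 0.75 = 0.1436.

Emit:
pendant(deltas={"moves":[[0.4053, 0.1436, 0, 0, 0, 0, 0.5], [0.4053, 0.1436, 0, 0, 0, 0, 0.5], [0.4053, 0.1436, 0, 0, 0, 0, 0.5], [0.4053, 0.1436, 0, 0, 0, 0, 0.5], [0.4053, 0.1436, 0, 0, 0, 0, 0.5], [0.4053, 0.1436, 0, 0, 0, 0, 0.5], [0.4053, 0.1436, 0, 0, 0, 0, 0.5], [0.4053, 0.1436, 0, 0, 0, 0, 0.5], [0.4053, 0.1436, 0, 0, 0, 0, 0.5], [0.4053, 0.1436, 0, 0, 0, 0, 0.5], [0.4053, 0.1436, 0, 0, 0, 0, 0.5], [0.4053, 0.1436, 0, 0, 0, 0, 0.5]]})

```text
time_s: 27.95
position: [0.6006, -0.0151, 0.1443]
tcp_rot: [[0.001, 1.0, -0.002], [1.0, -0.001, 0.0], [0.0, -0.002, -1.0]]
force: [0.3, -0.2, -1.0]
opening: 0.705
grasp_force: 30.0
```

```bash
python3 go.py 0.6005 -0.0131 0.0772 0
```

```text
shift [0.002  0.     0.0671] turn [-0.13 -0.   -0.07]
[ 0.6006 -0.0151  0.1443] 27.95
```

Emit:
pendant(deltas={"moves":[[0.0013, 0, 0.04, 0, 0, 0, 0.5], [0.0013, 0, 0.0667, 0, 0, 0, 0.5], [0.0013, 0, 0.08, 0, 0, 0, 0.5], [0.0013, 0, 0.084, 0, 0, 0, 0.5], [0.0013, 0, 0.0867, 0, 0, 0, 0.5], [0.0013, 0, 0.0867, 0, 0, 0, 0.5], [0.0013, 0, 0.0867, 0, 0, 0, 0.5]]})

```text
time_s: 28.65
position: [0.6015, -0.0129, 0.0804]
tcp_rot: [[-0.001, 1.0, 0.0], [1.0, 0.001, -0.0], [-0.0, 0.0, -1.0]]
force: [0.5, 0.1, -1.3]
opening: 0.702
grasp_force: 30.0
```

```bash
python3 go.py 0.6005 -0.0131 0.0772 0; python3 - <<'E'
from rig import capture
import cv2
c=capture("scene");cv2.imwrite("pics/s4.png",cv2.resize(c["color"][130:300,210:460,::-1],None,fx=3,fy=3))
E
```

```text
shift [-0.0002 -0.001   0.0032] turn [0.01 0.02 0.04]
[ 0.6015 -0.0129  0.0804] 28.65
```

View pics/s4.png

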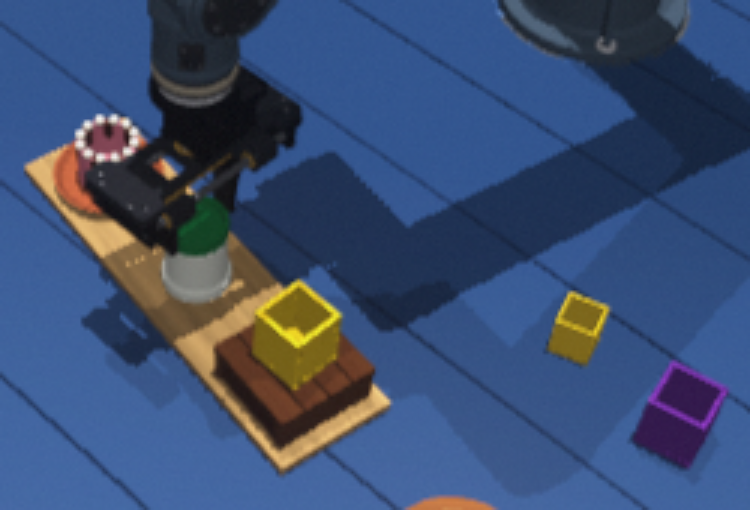

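The dish (203,222) is level, just above the white pot (197,270) and centred over it. Lower the last 3 mm.

To row units: 0.0035 m / 0.75 = 0.0047, 0.003 m / 0.75 = 0.004.

Emit:
pendant(deltas={"moves":[[0, 0, 0.0013, 0, 0, 0, 0.5], [0, 0, 0.0027, 0, 0, 0, 0.5], [0, 0, 0.004, 0, 0, 0, 0.5], [0, 0, 0.0047, 0, 0, 0, 0.5], [0, 0, 0.0047, 0, 0, 0, 0.5], [0, 0, 0.0047, 0, 0, 0, 0.5]]})

```text
time_s: 29.3
position: [0.601, -0.0128, 0.0771]
tcp_rot: [[-0.001, 1.0, -0.001], [1.0, 0.001, -0.0], [-0.0, -0.001, -1.0]]
force: [-1.5, 0.7, 5.2]
opening: 0.703
grasp_force: 30.0
```

Contact. Release, rise and move back out of view.

Emit:
pendant(deltas={"moves":[[0, 0, 0, 0, 0, 0, 1], [0, 0, 0, 0, 0, 0, 1], [0, 0, 0, 0, 0, 0, 1], [0, 0, 0, 0, 0, 0, 1], [0, 0, -0.0133, 0, 0, 0, 1], [0, 0, -0.0533, 0, 0, 0, 1], [0, 0, -0.1067, 0, 0, 0, 1], [0, 0, -0.1733, 0, 0, 0, 1], [0, 0, -0.1733, 0, 0, 0, 1], [0, -0.2, -0.1733, 0, 0, 0, 1], [0.2667, -0.2, -0.1733, 0, 0, 0, 1], [0.4, -0.2, -0.1733, 0, 0, 0, 1], [0.4, -0.2, -0.1733, 0, 0, 0, 1], [0.4, -0.2, -0.1733, 0, 0, 0, 1], [0.4, -0.2, -0.1733, 0, 0, 0, 1], [0.4, -0.2, -0.1733, 0, 0, 0, 1], [0.4, -0.2, -0.1733, 0, 0, 0, 1], [0.4, -0.2, -0.1733, 0, 0, 0, 1], [0.4, -0.2, -0.1733, 0, 0, 0, 1]]})

```text
time_s: 31.2
position: [0.4506, 0.287, 0.2062]
tcp_rot: [[-0.002, 1.0, -0.002], [1.0, 0.002, -0.001], [-0.001, -0.002, -1.0]]
force: [0.6, -0.2, -1.8]
opening: 1.001
grasp_force: 0.0
```

```bash
python3 - <<'E'
from h import *
from rig import capture
c=capture("top");d=capture("scene");h=cv2.cvtColor(c["color"],cv2.COLOR_RGB2HSV);g=cv2.cvtColor(d["color"],cv2.COLOR_RGB2HSV)
e=[cv2.fitEllipse(blob(i,(55,120,30),(90,255,255),q))[0] for i,q in((h,(292,187)),(g,(277,204)))]
print(e,plane(c["K"],c["view"],e[0],.086),tri([ray(c["K"],c["view"],e[0]),ray(d["K"],d["view"],e[1])]))
a=cv2.resize(d["color"][130:300,210:460,::-1],None,fx=2,fy=2);b=cv2.resize(c["color"][145:275,200:450,::-1],None,fx=2,fy=2)
cv2.imwrite("pics/fin.png",np.vstack([a,b[:260]]))
E
```

```text
[(292.928955078125, 186.61514282226562), (275.1510314941406, 204.97044372558594)] [ 0.59962934 -0.01265358  0.086     ] (array([ 0.60116057, -0.01295068,  0.07904507]), np.float64(0.00024076268457012042))
```

View pics/fin.png

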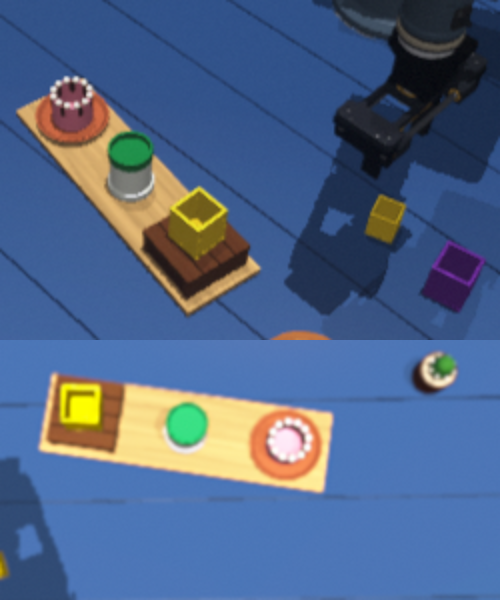

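The final views show pink in the saucer at scene (72,105), the dish level on the white pot at (131,155), and yellow on the riser at (198,220). All are upright and released. The dish is at (0.600,-0.013), against a midpoint of (0.601,-0.012).

```bash
python3 -c "
from rig import bot;print(bot.hand_in())"
```

```text
the job is handed in; nothing more can be done
None
```

I placed all four pieces and handed the job in at about 31 s; the final pictures show everything upright, centred to within a few mm and released, but the hand-in printed no verdict.

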